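# Put the mould flask in the dry cabinet

## Task

Pull the dry cabinet's front door all the way down, stand the small steel mould flask from the bench upright on the cabinet floor, and push the door back up until it is fully shut. Leave the bigger flasks, the one on the bench and the one already drying inside, standing where they are.

Things in the scene. Friction and masses are not known exactly. Their poses are not given: they have to be found in the camera images.
- cabinet: Dry cabinet, a fixed grey box with clear sides and tinted clear roof with a metal cross, 200 deep (x), 240 wide (y), 205 high. Origin: centre of its underside. x axis points from the open front to the grey back wall, z up. Chamber floor at z = 52 mm; front opening at x = -100 mm, 230 wide, up to the roof's underside at 199 mm; side walls 5 thick, roof 6 thick
- door (a joint): Hinge of the cabinet's front door, rad: 0 = shut (upright), grows as the door is pulled down towards the front, 1.55 = fully down (level). The hinge is stiff: the door stays at any angle where it is left. Door: 236 wide, 165 high, 12 thick, aluminium frame with a clear pane, 0.4 kg. Fully down, its inner face is level with the chamber floor
- door_hinge (a point): Middle of the door's hinge line, which runs along the cabinet's y axis at the door's lower outer edge: 112 mm in front of the cabinet's origin and 40 mm above the bench. The point turns with the door: at joint 0 its axes are the cabinet's; its z axis always points from the hinge to the door's upper edge, x from the outer to the inner face
- door_grip (a point): Point on the axis of the door's grip, a plain black round rod, 14 diameter, that sticks 52 out of the middle of the door's upper edge, in the door's plane and pointing away from the hinge (up when shut, level towards the front when down). The point lies 30 from the door's edge, 195 from the hinge along the door and 6 inside its outer face. Same axes as door_hinge
- flask: The small mould flask to put away: plain steel cylinder filled with plaster, 44 diameter, 52 high, about 0.2 kg, standing loose on the bench left or right of the cabinet's front. Origin: centre of its underside, z up
- tall_flask: Big steel flask, 50 diameter, 100 high, standing loose on the bench on the other side; leave it alone. Origin: centre of its underside
- drying_flask: Medium steel flask, 50 diameter, 75 high, standing loose on the chamber floor in the back half of the cabinet; leave it alone. Origin: centre of its underside

How it is judged:
On the way, in this order (a step that is already met when the one before it is completed fails the run):
1. the door has been pulled well down (beyond 1.1 rad) (value of joint door above 1.1 rad), for 0.2 s.
2. the small flask is inside the cabinet or over its floor, with the door still down (value of joint door above 0.8 rad and x of flask in the frame of cabinet between -0.095 and 0.095 m and y of flask in the frame of cabinet between -0.115 and 0.115 m and z of flask in the frame of cabinet between 0.045 and 0.12 m), for 0.1 s.
At the end, for the whole second after the job is handed in: The door is shut to within 0.05 rad; the small flask stands upright (within 0.15 rad), at rest, on the chamber floor (origin 44 to 60 mm above the cabinet's), within 90 mm of the chamber's middle front to back and 110 mm sideways (value of joint door below 0.05 rad and angle between flask's own z axis and vertical below 0.15 rad and linear speed of flask below 0.02 m/s and x of flask in the frame of cabinet between -0.09 and 0.09 m and y of flask in the frame of cabinet between -0.11 and 0.11 m and z of flask in the frame of cabinet between 0.044 and 0.06 m); the robot touches nothing.
It fails at once if the big flask on the bench was moved more than 50 mm or knocked over (distance of tall_flask from where it was at the start of the episode above 0.05 m or angle between tall_flask's own z axis and vertical above 0.4 rad).
It fails at once if the flask already in the cabinet was moved more than 50 mm or knocked over (distance of drying_flask from where it was at the start of the episode above 0.05 m or angle between drying_flask's own z axis and vertical above 0.4 rad).
It also fails if it takes over 72 s, if anything falls off the work surface, if the arm or the gripper's body presses on something with over 40 N, if the wrist force passes 120 N, or if a joint passes its speed limit or range.

## Robot

A 6-joint arm with a two-finger parallel gripper is mounted at the origin on the work surface. World frame = base frame: x ahead of the robot, y to its left, z up, the work surface at z = 0. Lengths are in m, angles in rad, forces in N, time in s.
With the tool pointing down it reaches from about 0.25 to 0.775 m from the base axis. Payload 4 kg.
Tool frame: the origin (TCP) lies at the very end of the fingers, on their centre line; the grasp point (between the pads) lies 19 mm behind it; z points along the fingers, y is the line along which they close (so a half turn about z gives the same grasp; the last joint's range is limited). The gripper opens to 94 mm and grips with 3 to 60 N. Pads are 16 mm wide; open, the fingers measure 119 mm over their backs; the gripper's body (75 mm by 177 mm) begins 78 mm behind the grasp point.
Start: joints at [1.243, 0.087, 1.371, -0, 1.684, -0.103], TCP at [0.123, 0.536, 0.206] pointing down, gripper open.
Joint ranges: [-3.1, 3.1], [-0.76, 2.03], [0.27, 2.55], [-1.08, 4.22], [0.17, 2.65], [-2.57, 2.57]. Speed limits (rad/s): [2.79, 2.79, 3.14, 3.14, 3.14, 3.14].

## Interface

Orientations are given as [roll, pitch, yaw] about the fixed x, y, z axes, in that order (R = Rz(yaw) Ry(pitch) Rx(roll)).
In Python, from bench import robot gives the robot as it stands. The module is installed in compiled form; this text tells all that it offers.
- The arm moves only by the tool move_arm, never from a script. Its argument "deltas" is one flat list of numbers, 7 for each row, row after row: the turn, a rotation vector about the tool's x, y, z in rad, then the shift along the tool's x, y, z in cm, then the closure, from -1 (fully open) to 1 (shut). A call has 1 to 8 rows; each row is the pose to reach, as a shift and turn from the pose commanded when the call began, along the tool's axes at that moment; what a row does not reach only later rows make up. A row lasts 1/10 s, in which the tool goes at most 50 mm and 8.59 degrees, less where a joint would pass 70% of its speed; a pose out of reach is approached as far as the arm can. A call with a gripper value outside its range is refused whole. The fingers move at their own pace and stop on an object; the grip force is fixed at half the most. Time passes only in rows, so rows that repeat a pose let the fingers close. It gives the time, the measured TCP pose, the force, the opening and the grip force at its end, in the units of the state.
- robot.get_obs(): the state, without advancing time (a new reading comes with each control period).
- robot.snapshot(name): name is "side" or "top"; returns a dict with "image" (480x640x3 uint8, red, green, blue), "depth" (480x640 float32, m along the optical axis (not along the pixel's ray), 0 where there is no reading), "fov_y" (degrees; the focal length in pixels is half the picture's height over the tangent of half this angle, whatever the lens; pixels are square), "cx", "cy" (the principal point, pixels), "D" ([k1, k2, p1, p2, k3] as OpenCV has them; the pictures are not rectified), "origin" and "orientation" of the camera in the world. Camera axes: x right, y up, looking along -z (the intrinsics and any distortion apply to the point x, -y, -z); pixel columns grow to the right and rows downward; lengths in m; the calibration is good to about 2 mm. A picture is of the moment at which its call begins.
- robot.close_job(): hands the job in; it is judged then, once.
The state is a dict: "time": time; "joint_positions": joint angles; "qvel": joint speeds; "joint_torque": joint torques, N m; "tool_pos": TCP position; "ee_rot": TCP orientation; "wrist_force": force on the tool from outside, world axes, zero at the start; "wrist_torque": the same for the moment, N m; "width": finger opening in m; "finger_force": force on a finger pad.
Only numpy, scipy, OpenCV 4.12 (cv2) and the standard library are available. Lean on these libraries where they do the work, as an engineer would, in place of code of your own. Each camera call takes 0.05 s, during which the arm holds its last target. There are 200 camera calls.

## Working session

There is one attempt and no reset: what is moved stays moved. The work goes in short steps, Python scripts to look and compute and a tool call to move; the robot and the scene stay as the last step left them, time stands still between calls to the robot, and variables do not carry over. Pictures are saved under pics/ and viewed, at most 10 in all, crops included, and the job is handed in when it is done.

Besides the shell and the picture viewer there is one more tool, called after "Emit:" as name(argument=value, ...) on one line, values as JSON. move_arm: Moves the arm, as the interface text tells. Its arguments: {"type":"object","properties":{"deltas":{"type":"array","items":{"type":"number"}}},"required":["deltas"]}

```bash
mkdir -p pics
cat > h.py <<'E'
import numpy as np, cv2
from scipy.spatial.transform import Rotation as R
from bench import robot
def rot(o):
    o=np.array(o,float)
    if o.shape==(3,3): return o
    return R.from_euler('xyz',o).as_matrix() if o.size==3 else None
def K(s):
    f=240/np.tan(np.radians(s['fov_y'])/2)
    return np.array([[f,0,s['cx']],[0,f,s['cy']],[0,0,1.]])
def ray(s,px):
    u=cv2.undistortPoints(np.array(px,float).reshape(-1,1,2),K(s),np.array(s['D'],float)).reshape(-1,2)
    return np.c_[u[:,0],-u[:,1],-np.ones(len(u))]@rot(s['orientation']).T
def at_z(s,px,z):
    d=ray(s,px);o=np.array(s['origin']);return o+d*((z-o[2])/d[:,2])[:,None]
def at_depth(s,px):
    d=ray(s,px);p=np.array(px,int);return np.array(s['origin'])+d*s['depth'][p[:,1],p[:,0]][:,None]
E
python3 - <<'E'
from h import *
import pickle
for n in('side','top'):
    s=robot.snapshot(n);pickle.dump(s,open(n+'0.pkl','wb'))
    cv2.imwrite(f'pics/{n}0.png',s['image'][:,:,::-1])
    print(n,s['origin'],s['orientation'],s['fov_y'],s['cx'],s['cy'],s['D'])
print(robot.get_obs())
E
```

```text
side [0.33446612 0.24952006 1.33215053] [ 3.34398919e-01 -2.02441015e-03 -2.22283332e+00] 46.96103044024053 315.29530370519 241.17307704805648 [-0.06871607  0.          0.          0.          0.        ]
top [0.42082205 0.01360694 1.26452879] [ 0.19865781 -0.00971043 -1.57885646] 47.616394293061525 316.1505492980025 249.23083149306123 [-0.01121832  0.          0.          0.          0.        ]
{'time': 0.1, 'joint_positions': array([ 1.24288052e+00,  8.79133973e-02,  1.37209691e+00, -2.01871481e-05,
        1.68356953e+00, -1.03124850e-01]), 'qvel': array([ 0.00103255, -0.00264634, -0.00181322, -0.00049672,  0.00037815,
       -0.00025947]), 'joint_torque': array([ 2.27017190e-03, -3.41252375e+01, -3.03302336e+01,  7.19187339e-02,
        3.03983619e-02, -1.19717683e-04]), 'tool_pos': array([0.12246468, 0.53569682, 0.2044067 ]), 'ee_rot': array([-3.13961396e+00, -1.84608300e-04,  2.91679926e+00]), 'wrist_force': array([-0.28913966,  0.02188545, -0.2340716 ]), 'wrist_torque': array([ 0.02107949, -0.03455436, -0.03351825]), 'finger_force': 0.0, 'width': 0.09410278210296413}
```

View pics/top0.png

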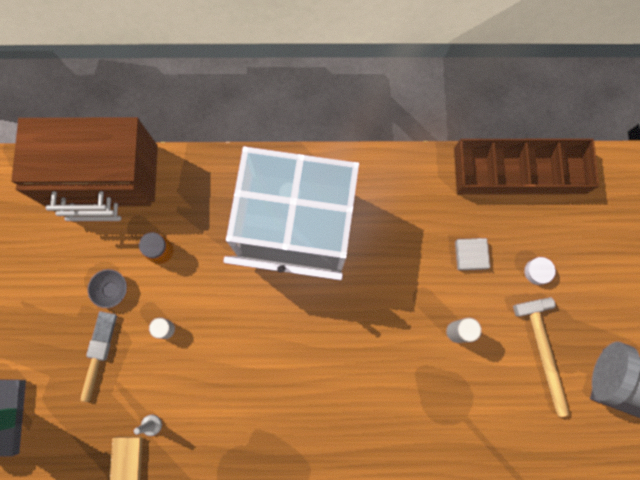

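View pics/side0.png

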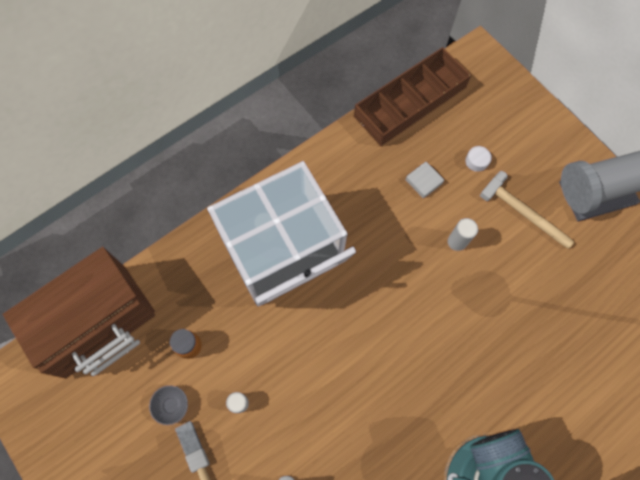

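The top view shows the cabinet (roof corners near (245,150), (357,163)), the door with its grip at (281,268), the small flask at (161,328) and the tall flask at (465,330). The side view shows the same things, with the small flask at (237,403) and the grip at (307,273). I'll enlarge both.

Run:
```python
import cv2
t=cv2.imread('pics/top0.png');s=cv2.imread('pics/side0.png')
a=cv2.resize(t[140:350,140:370],None,fx=2.8,fy=2.8,interpolation=cv2.INTER_CUBIC)
b=cv2.resize(s[155:420,180:380],None,fx=2.2,fy=2.2,interpolation=cv2.INTER_CUBIC)
cv2.imwrite('pics/tc.png',a);cv2.imwrite('pics/sc.png',b);print(a.shape,b.shape)
```

```text
(588, 644, 3) (583, 440, 3)
```

View pics/tc.png

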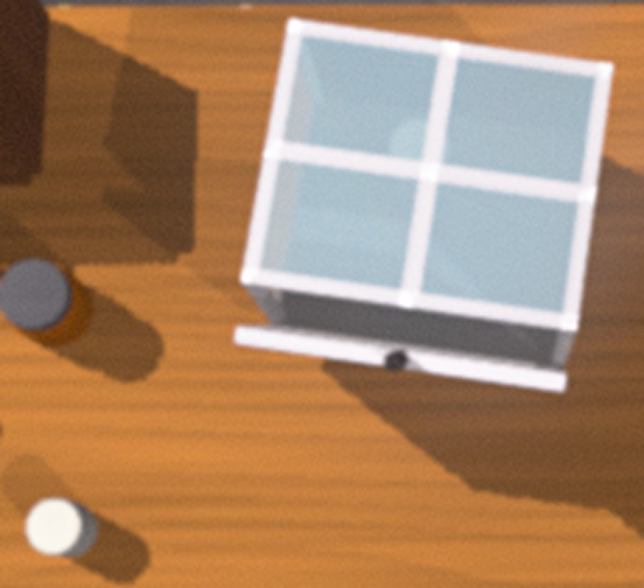

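View pics/sc.png

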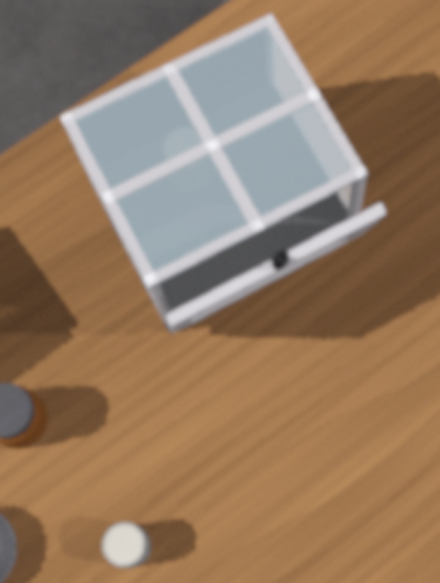

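In the top crop, the roof corners are at (294,22), (610,66), (576,326) and (244,281). The door's upper edge runs (236,335) to (565,382), with the grip at (397,360). The small flask top is at (55,526) and the drying flask shows at about (410,137). In the side crop, the roof corners are at (66,118), (270,17), (364,175) and (153,281), the grip is at (281,259) and the flask top is at (122,544).

Run:
```python
from h import *
import pickle
T=pickle.load(open('top0.pkl','rb'));S=pickle.load(open('side0.pkl','rb'))
t=lambda L:np.array(L)/2.8+[140,140]-.3
s_=lambda L:np.array(L)/2.2+[180,155]-.3
np.set_printoptions(precision=4,suppress=True)
for nm,s,c,f,g,d in(('top',T,t([[294,22],[610,66],[576,326],[244,281]]),t([[55,526]]),t([[397,360]]),t([[410,137]])),
             ('side',S,s_([[66,118],[270,17],[364,175],[153,281]]),s_([[122,544]]),s_([[281,259]]),s_([[180,143]]))):
    P=at_z(s,c,.205);print(nm,P)
    print('sides',[np.linalg.norm(P[i]-P[(i+1)%4]) for i in range(4)],'centre',P.mean(0))
    ys=(P[0]-P[1])[:2]+(P[3]-P[2])[:2]; xs=(P[0]-P[3])[:2]+(P[1]-P[2])[:2]
    print('yaw from y',np.arctan2(-ys[0],ys[1]),'from x',np.arctan2(xs[1],xs[0]))
    print('flask',at_z(s,f,.052),at_depth(s,f),'dry',at_z(s,d,.127),at_depth(s,d))
    print('grip z.2',at_z(s,g,.2),'z.23',at_z(s,g,.23),'depth',at_depth(s,g))
    print('tall' ,at_z(s,[[468,329]] if nm=='top' else [[468,229]],.1))
d=t([[236,337],[320,343],[480,370],[565,382]]);print(at_depth(T,d),at_z(T,d,.19))
# triangulate grip
a,b=ray(T,t([[397,360]]))[0],ray(S,s_([[281,259]]))[0];oa,ob=np.array(T['origin']),np.array(S['origin'])
k=np.linalg.lstsq(np.c_[a,-b],ob-oa,rcond=None)[0];print('tri',oa+a*k[0],ob+b*k[1])
```

```text
top [[ 0.8489  0.1473  0.205 ]
 [ 0.8137 -0.0849  0.205 ]
 [ 0.6197 -0.0563  0.205 ]
 [ 0.6538  0.1793  0.205 ]]
sides [np.float64(0.2348868843611923), np.float64(0.196042122685547), np.float64(0.23804897167889025), np.float64(0.19776108811232473)] centre [0.734  0.0463 0.205 ]
yaw from y -0.14698599241818883 from x -0.1544889710011715
flask [[0.4907 0.3473 0.052 ]] [[0.4908 0.3477 0.0504]] dry [[0.785  0.0651 0.127 ]] [[0.7602 0.0616 0.2043]]
grip z.2 [[0.597  0.0705 0.2   ]] z.23 [[0.592  0.0689 0.23  ]] depth [[0.5886 0.0678 0.2508]]
tall [[ 0.4799 -0.3215  0.1   ]]
side [[ 0.847   0.1491  0.205 ]
 [ 0.8129 -0.0818  0.205 ]
 [ 0.6177 -0.0511  0.205 ]
 [ 0.6556  0.1766  0.205 ]]
sides [np.float64(0.23334340473081452), np.float64(0.19756515358233248), np.float64(0.23086560035484915), np.float64(0.1933452083260068)] centre [0.7333 0.0482 0.205 ]
yaw from y -0.15557332810372262 from x -0.14938701489453687
flask [[0.492  0.3521 0.052 ]] [[0.4919 0.352  0.0527]] dry [[0.7845 0.0614 0.127 ]] [[0.7553 0.0735 0.2051]]
grip z.2 [[0.5999 0.065  0.2   ]] z.23 [[0.5929 0.0699 0.23  ]] depth [[0.5867 0.0743 0.2565]]
tall [[ 0.4762 -0.3216  0.1   ]]
[[ 0.6501  0.2165  0.0023]
 [ 0.6085  0.1246  0.2057]
 [ 0.5884  0.0119  0.2066]
 [ 0.5801 -0.048   0.2028]] [[ 0.6161  0.1864  0.19  ]
 [ 0.6113  0.1262  0.19  ]
 [ 0.591   0.0118  0.19  ]
 [ 0.582  -0.0487  0.19  ]]
tri [0.5926 0.0691 0.2268] [0.5936 0.0694 0.227 ]
```

```bash
cat >> h.py <<'E'
C=np.array([.7335,.0472]);YAW=-.151
CX=np.array([np.cos(YAW),np.sin(YAW)]);CY=np.array([-CX[1],CX[0]])
def cab(x,y,z): return np.r_[C+x*CX+y*CY,z]
def tilt(phi,yaw=YAW):  # tool z leans from down towards heading yaw by phi; tool y horizontal
    z=np.r_[np.sin(phi)*np.cos(yaw),np.sin(phi)*np.sin(yaw),-np.cos(phi)]
    y=np.r_[-np.sin(yaw),np.cos(yaw),0];return np.c_[np.cross(y,z),y,z]
def rod(th,s=.198): return cab(-.112-s*np.sin(th)+.006*np.cos(th),0,.04+s*np.cos(th)+.006*np.sin(th))
def plan(wps):  # (grasp point, R)
    o=robot.get_obs();R0=rot(o['ee_rot']);p0=o['tool_pos']
    print(round(o['time'],2),o['tool_pos'].round(4),o['ee_rot'].round(3),o['joint_positions'].round(2),o['width'])
    for g,Rt in wps:
        p=g+.019*Rt[:,2]
        print((R.from_matrix(R0.T@Rt).as_rotvec()).round(3),(R0.T@(p-p0)*100).round(2),'tcp',p.round(3))
E
python3 - <<'E'
from h import *
V=tilt(0);g=rod(.185)
plan([(g+[0,0,.065],V),(g,V)])
E
```

```text
0.1 [0.1225 0.5357 0.2044] [-3.14  -0.     2.917] [ 1.24  0.09  1.37 -0.    1.68 -0.1 ] 0.09410278210296413
[-0.002 -0.    -0.074] [-56.24 -35.07  -7.67] tcp [0.593 0.069 0.282]
[-0.002 -0.    -0.074] [-56.24 -35.05  -1.17] tcp [0.593 0.069 0.217]
```

Emit:
move_arm(deltas=[0, 0, 0, 0, 0, -7.7, -1, 0, 0, 0, -4, -2.5, -7.7, -1, 0, 0, -0.074, -8, -5, -7.7, -1, 0, 0, -0.074, -12, -7.5, -7.7, -1, 0, 0, -0.074, -16, -10, -7.7, -1, 0, 0, -0.074, -20, -12.5, -7.7, -1, 0, 0, -0.074, -24, -15, -7.7, -1, 0, 0, -0.074, -28, -17.5, -7.7, -1])

```text
time: 0.9
tool_pos: [0.3574, 0.3015, 0.2821]
ee_rot: [-3.141, -0.0, 2.991]
wrist_force: [0.1, 0.6, -0.0]
width: 0.094
finger_force: 0.0
```

Run:
```python
from h import *
V=tilt(0);g=rod(.185)
plan([(g+[0,0,.065],V),(g,V)])
```

```text
0.9 [0.3574 0.3015 0.2821] [-3.141 -0.     2.991] [ 0.58 -0.1   1.41  0.    1.84 -0.84] 0.09399303443969395
[-0. -0.  0.] [-26.75 -19.49   0.03] tcp [0.593 0.069 0.282]
[-0. -0.  0.] [-26.75 -19.49   6.53] tcp [0.593 0.069 0.217]
```

Emit:
move_arm(deltas=[0, 0, 0, -4, -2.9, 0, -1, 0, 0, 0, -8, -5.8, 0, -1, 0, 0, 0, -12, -8.7, 0, -1, 0, 0, 0, -16, -11.7, 0, -1, 0, 0, 0, -20, -14.6, 0, -1, 0, 0, 0, -24, -17.5, 0, -1, 0, 0, 0, -26.7, -19.5, 0, -1, 0, 0, 0, -26.7, -19.5, 0, -1])

```text
time: 1.7
tool_pos: [0.5931, 0.0666, 0.2798]
ee_rot: [-3.14, -0.003, 2.985]
wrist_force: [-0.7, 0.3, 0.1]
width: 0.0939
finger_force: 0.0
```

Run:
```python
from h import *
V=tilt(0);g=rod(.185)
plan([(g+[0,0,.065],V),(g,V)])
```

```text
1.7 [0.5931 0.0666 0.2798] [-3.140e+00 -3.000e-03  2.985e+00] [ 0.02  0.19  1.1  -0.    1.85 -1.4 ] 0.09391804296643351
[-0.002 -0.003 -0.005] [ 0.09  0.19 -0.2 ] tcp [0.593 0.069 0.282]
[-0.002 -0.003 -0.005] [0.06 0.2  6.3 ] tcp [0.593 0.069 0.217]
```

Emit:
move_arm(deltas=[0, 0, 0, 0, 0.2, 2, -1, 0, 0, 0, 0, 0.2, 4, -1, 0, 0, 0, 0, 0.2, 6.3, -1, 0, 0, 0, 0, 0.2, 6.3, -1, 0, 0, 0, 0, 0.2, 6.3, 1, 0, 0, 0, 0, 0.2, 6.3, 1, 0, 0, 0, 0, 0.2, 6.3, 1, 0, 0, 0, 0, 0.2, 6.3, 1])

```text
time: 2.5
tool_pos: [0.592, 0.0724, 0.2208]
ee_rot: [3.141, 0.002, 2.991]
wrist_force: [0.4, -0.3, -1.1]
width: 0.0653
finger_force: 0.0
```

Run:
```python
from h import *
V=tilt(0)
plan([(rod(t),V) for t in (.185,.3,.42,.54,.66,.78,.9,1.02,1.14)])
```

```text
2.5 [0.592  0.0724 0.2208] [3.141e+00 2.000e-03 2.991e+00] [ 0.03  0.19  1.23  0.    1.72 -1.39] 0.0652866246119771
[0.001 0.002 0.   ] [-0.12 -0.36  0.41] tcp [0.593 0.069 0.217]
[0.001 0.002 0.   ] [ 2.11 -0.36  0.89] tcp [0.571 0.072 0.212]
[0.001 0.002 0.   ] [ 4.36 -0.36  1.65] tcp [0.548 0.075 0.204]
[0.001 0.002 0.   ] [ 6.5  -0.36  2.68] tcp [0.527 0.079 0.194]
[0.001 0.002 0.   ] [ 8.51 -0.36  3.96] tcp [0.507 0.082 0.181]
[0.001 0.002 0.   ] [10.34 -0.36  5.46] tcp [0.489 0.084 0.166]
[0.001 0.002 0.   ] [11.98 -0.36  7.18] tcp [0.473 0.087 0.149]
[0.001 0.002 0.   ] [13.41 -0.36  9.08] tcp [0.459 0.089 0.13 ]
[0.001 0.002 0.   ] [14.6  -0.36 11.14] tcp [0.447 0.091 0.109]
```

Emit:
move_arm(deltas=[0, 0, 0, 0, 0, 0, 1, 0, 0, 0, 0, 0, 0, 1, 0, 0, 0, 0, 0, 0, 1, 0, 0, 0, 0, 0, 0, 1, 0, 0, 0, 0, 0, 0, 1, 0, 0, 0, 0, 0, 0, 1, 0, 0, 0, 0, 0, 0, 1, 0, 0, 0, 0, 0, 0, 1])

```text
time: 3.3
tool_pos: [0.5914, 0.0713, 0.2194]
ee_rot: [-3.14, -0.0, 2.99]
wrist_force: [-0.9, -2.9, 0.5]
width: 0.0134
finger_force: 30.0
```

Run:
```python
from h import *
V=tilt(0)
plan([(rod(t),V) for t in (.185,.3,.42,.54,.66,.78,.9,1.02,1.14)])
s=robot.snapshot('side');print(robot.get_obs()['tool_pos'],robot.get_obs()['finger_force'])
cv2.imwrite('pics/g1.png',cv2.resize(s['image'][200:340,200:400,::-1],None,fx=3,fy=3))
```

```text
3.3 [0.5914 0.0713 0.2194] [-3.14 -0.    2.99] [ 0.03  0.19  1.23 -0.    1.72 -1.39] 0.013377292984341989
[-0.002 -0.    -0.001] [-0.16 -0.25  0.27] tcp [0.593 0.069 0.217]
[-0.002 -0.    -0.001] [ 2.06 -0.25  0.75] tcp [0.571 0.072 0.212]
[-0.002 -0.    -0.001] [ 4.31 -0.25  1.52] tcp [0.548 0.075 0.204]
[-0.002 -0.    -0.001] [ 6.45 -0.25  2.55] tcp [0.527 0.079 0.194]
[-0.002 -0.    -0.001] [ 8.45 -0.25  3.83] tcp [0.507 0.082 0.181]
[-0.002 -0.    -0.001] [10.28 -0.24  5.35] tcp [0.489 0.084 0.166]
[-0.002 -0.    -0.001] [11.92 -0.24  7.07] tcp [0.473 0.087 0.149]
[-0.002 -0.    -0.001] [13.34 -0.24  8.97] tcp [0.459 0.089 0.13 ]
[-0.002 -0.    -0.001] [14.52 -0.24 11.03] tcp [0.447 0.091 0.109]
[0.59138321 0.07131104 0.21940609] 29.999893605709076
```

The rod is held (13 mm opening, 30 N), so I'll follow the arc down.

Emit:
move_arm(deltas=[0, 0, 0, 1.1, 0, 0.2, 1, 0, 0, 0, 2.2, 0, 0.5, 1, 0, 0, 0, 3.35, 0, 0.83, 1, 0, 0, 0, 4.5, 0, 1.25, 1, 0, 0, 0, 5.55, 0, 1.73, 1, 0, 0, 0, 6.6, 0, 2.3, 1, 0, 0, 0, 7.6, 0, 2.9, 1, 0, 0, 0, 8.6, 0, 3.55, 1])

```text
time: 4.15
tool_pos: [0.5073, 0.0843, 0.1867]
ee_rot: [-3.141, 0.005, 2.99]
wrist_force: [-1.8, -3.9, 6.1]
width: 0.0133
finger_force: 30.0
```

Run:
```python
from h import *
V=tilt(0);print(robot.get_obs()['wrist_force'])
plan([(rod(t),V) for t in (.66,.78,.9,1.02,1.14)])
```

```text
[-1.84455146 -3.90757518  6.05711897]
4.15 [0.5073 0.0843 0.1867] [-3.141  0.005  2.99 ] [ 0.06  0.01  1.49 -0.    1.64 -1.36] 0.013343321114616053
[-0.001  0.005 -0.001] [-0.05 -0.27  0.56] tcp [0.507 0.082 0.181]
[-0.001  0.005 -0.001] [ 1.79 -0.27  2.06] tcp [0.489 0.084 0.166]
[-0.001  0.005 -0.001] [ 3.43 -0.27  3.77] tcp [0.473 0.087 0.149]
[-0.001  0.005 -0.001] [ 4.87 -0.27  5.67] tcp [0.459 0.089 0.13 ]
[-0.001  0.005 -0.001] [ 6.06 -0.26  7.72] tcp [0.447 0.091 0.109]
```

Emit:
move_arm(deltas=[0, 0, 0, 0.93, 0, 0.8, 1, 0, 0, 0, 1.82, 0, 1.6, 1, 0, 0, 0, 2.65, 0, 2.45, 1, 0, 0, 0, 3.45, 0, 3.35, 1, 0, 0, 0, 4.2, 0, 4.3, 1, 0, 0, 0, 4.9, 0, 5.3, 1, 0, 0, 0, 5.5, 0, 6.3, 1, 0, 0, 0, 6.05, 0, 7.35, 1])

```text
time: 4.95
tool_pos: [0.4448, 0.0939, 0.1112]
ee_rot: [-3.14, -0.003, 2.991]
wrist_force: [-6.2, -2.6, 6.1]
width: 0.0131
finger_force: 30.0
```

Run:
```python
from h import *
V=tilt(0);print(robot.get_obs()['wrist_force'])
plan([(rod(t),V) for t in (1.14,1.26,1.38,1.46,1.52,1.55)])
```

```text
[-6.18927366 -2.60196487  6.05719851]
4.95 [0.4448 0.0939 0.1112] [-3.140e+00 -3.000e-03  2.991e+00] [ 0.08 -0.09  1.73 -0.    1.5  -1.34] 0.01305161520271615
[-0.001 -0.003  0.   ] [-0.3  -0.28  0.2 ] tcp [0.447 0.091 0.109]
[-0.001 -0.003  0.   ] [ 0.62 -0.28  2.39] tcp [0.438 0.092 0.087]
[-0.001 -0.003  0.   ] [ 1.27 -0.27  4.68] tcp [0.432 0.093 0.064]
[-0.001 -0.003  0.   ] [ 1.55 -0.27  6.24] tcp [0.429 0.094 0.049]
[-0.001 -0.003  0.   ] [ 1.68 -0.27  7.42] tcp [0.428 0.094 0.037]
[-0.001 -0.003  0.   ] [ 1.72 -0.27  8.01] tcp [0.427 0.094 0.031]
```

Emit:
move_arm(deltas=[0, 0, 0, 0.5, -0.1, 1.2, 1, 0, 0, 0, 0.85, -0.2, 2.4, 1, 0, 0, 0, 1.15, -0.2, 3.6, 1, 0, 0, 0, 1.4, -0.2, 4.8, 1, 0, 0, 0, 1.55, -0.2, 6, 1, 0, 0, 0, 1.65, -0.2, 7.1, 1, 0, 0, 0, 1.7, -0.2, 8, 1, 0, 0, 0, 1.7, -0.2, 8.3, 1])

```text
time: 5.75
tool_pos: [0.426, 0.0969, 0.0257]
ee_rot: [3.139, -0.008, 2.991]
wrist_force: [-7.8, 4.0, 1.4]
width: 0.0133
finger_force: 30.0
```

Run:
```python
from h import *
V=tilt(0);print(robot.get_obs()['wrist_force'])
plan([(rod(1.55),V)])
s=robot.snapshot('top')
cv2.imwrite('pics/d1.png',cv2.resize(s['image'][180:400,180:400,::-1],None,fx=2.5,fy=2.5))
```

```text
[-7.77048154  3.96765885  1.41980868]
5.75 [0.426  0.0969 0.0257] [ 3.139 -0.008  2.991] [ 0.09 -0.05  1.88  0.01  1.32 -1.33] 0.013306352309728323
[ 0.003 -0.008  0.   ] [-0.16 -0.29 -0.54] tcp [0.427 0.094 0.031]
```

View pics/d1.png

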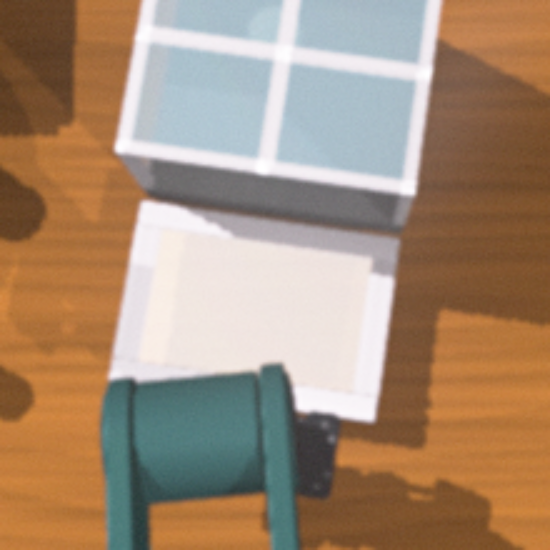

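The picture shows the door lying level in front of the cabinet (pane centre near (255,310) in the crop), so it is down. I'll release the grip and rise.

Emit:
move_arm(deltas=[0, 0, 0, 0, 0, 0, 0, 0, 0, 0, 0, 0, -0.3, 0, 0, 0, 0, 0, 0, -0.3, 0, 0, 0, 0, 0, 0, -0.3, 0, 0, 0, 0, 0, 0, -4, -0.3, 0, 0, 0, 0, 0, -9, -1, 0, 0, 0, 0, 0, -14, -1, 0, 0, 0, 0, 0, -19, -1])

```text
time: 6.6
tool_pos: [0.4294, 0.0947, 0.2196]
ee_rot: [3.141, 0.001, 2.991]
wrist_force: [2.0, -0.3, -0.2]
width: 0.0736
finger_force: 0.0
```

Run:
```python
from h import *
f=np.array([.4915,.3495]);A=tilt(1.0,.62);d=A[:,2]
g=np.r_[f,.036]
plan([(g-.12*d+[0,0,.0],A),(g,A)])
```

```text
6.6 [0.4294 0.0947 0.2196] [3.141e+00 1.000e-03 2.991e+00] [ 0.09 -0.16  1.59  0.    1.72 -1.33] 0.0736274831112588
[-0.385 -0.947 -0.704] [ 3.8  20.19 12.91] tcp [0.422 0.3   0.091]
[-0.385 -0.947 -0.704] [-3.44 27.23 19.4 ] tcp [0.505 0.359 0.026]
```

Emit:
move_arm(deltas=[-0.045, -0.11, -0.08, 0.4, 2.4, 0.5, -1, -0.09, -0.22, -0.16, 0.9, 4.7, 1, -1, -0.135, -0.33, -0.245, 1.3, 7, 2, -1, -0.18, -0.44, -0.33, 1.8, 9.4, 3, -1, -0.225, -0.55, -0.41, 2.2, 11.7, 4, -1, -0.27, -0.66, -0.49, 2.7, 14, 5, -1, -0.315, -0.77, -0.57, 3.1, 16.4, 6, -1, -0.35, -0.86, -0.64, 3.4, 18.5, 7, -1])

```text
time: 7.4
tool_pos: [0.423, 0.2834, 0.1476]
ee_rot: [3.09, 0.916, -2.625]
wrist_force: [0.8, 1.3, -0.2]
width: 0.094
finger_force: 0.0
```

Run:
```python
from h import *
f=np.array([.4915,.3495]);A=tilt(1.0,.62);d=A[:,2]
g=np.r_[f,.036]
plan([(g-.10*d+[0,0,.0],A),(g,A)])
```

```text
7.4 [0.423  0.2834 0.1476] [ 3.09   0.916 -2.625] [ 0.35 -0.62  2.31  0.33  0.58 -1.95] 0.09396282558539328
[-0.033 -0.083 -0.062] [3.9  1.35 6.14] tcp [0.436 0.31  0.08 ]
[-0.033 -0.083 -0.062] [ 3.08  1.71 16.1 ] tcp [0.505 0.359 0.026]
```

Run:
```python
from h import *
f=np.array([.4915,.3495]);A=tilt(.9,.62);d=A[:,2]
g=np.r_[f,.036]
plan([(g-.09*d,A),(g,A)])
```

```text
7.4 [0.423  0.2834 0.1476] [ 3.09   0.916 -2.625] [ 0.35 -0.62  2.31  0.33  0.58 -1.95] 0.09396282558539328
[-0.03   0.017 -0.063] [3.11 1.43 7.12] tcp [0.446 0.317 0.08 ]
[-0.03   0.017 -0.063] [ 3.27  1.69 16.11] tcp [0.504 0.358 0.024]
```

Emit:
move_arm(deltas=[-0.03, 0.017, -0.063, 1.5, 0.7, 2, -1, -0.03, 0.017, -0.063, 3.1, 1.4, 4, -1, -0.03, 0.017, -0.063, 3.1, 1.4, 5.5, -1, -0.03, 0.017, -0.063, 3.1, 1.4, 7.1, -1, -0.03, 0.017, -0.063, 3.1, 1.4, 7.1, -1])

```text
time: 7.9
tool_pos: [0.4466, 0.3163, 0.0784]
ee_rot: [3.136, 0.892, -2.528]
wrist_force: [-0.1, 0.6, -0.2]
width: 0.0938
finger_force: 0.0
```

Run:
```python
from h import *
f=np.array([.4915,.3495]);A=tilt(.9,.62);d=A[:,2]
g=np.r_[f,.036]
plan([(g-.09*d,A),(g,A)])
s=robot.snapshot('top')
cv2.imwrite('pics/d2.png',cv2.resize(s['image'][260:420,90:290,::-1],None,fx=3.5,fy=3.5))
```

```text
7.9 [0.4466 0.3163 0.0784] [ 3.136  0.892 -2.528] [ 0.4  -0.37  2.31  0.49  0.36 -2.16] 0.09382695486585359
[-0.    -0.008 -0.004] [-0.15  0.1  -0.09] tcp [0.446 0.317 0.08 ]
[-0.    -0.008 -0.004] [-0.22  0.1   8.91] tcp [0.504 0.358 0.024]
```

View pics/d2.png

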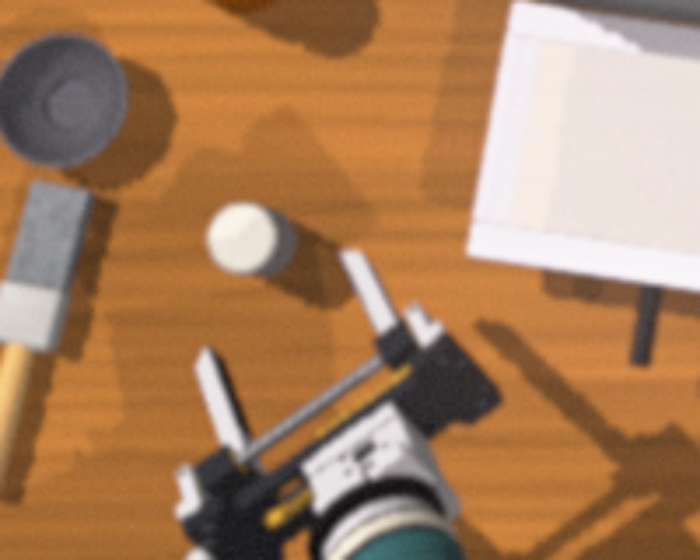

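The crop shows the fingertips at (207,350) and (350,255), straddling the line to the flask top at (243,238). Allowing for height parallax, they are centred on it. I'll advance and close.

Emit:
move_arm(deltas=[0, 0, 0, -0.2, 0.1, 3, -1, 0, 0, 0, -0.2, 0.1, 6, -1, 0, 0, 0, -0.2, 0.1, 8.9, -1, 0, 0, 0, -0.2, 0.1, 8.9, -1, 0, 0, 0, -0.2, 0.1, 8.9, 1, 0, 0, 0, -0.2, 0.1, 8.9, 1, 0, 0, 0, -0.2, 0.1, 8.9, 1, 0, 0, 0, -0.2, 0.1, 8.9, 1])

```text
time: 8.75
tool_pos: [0.5039, 0.358, 0.0277]
ee_rot: [3.139, 0.898, -2.527]
wrist_force: [0.1, -0.2, 0.2]
width: 0.0658
finger_force: 0.0
```

Emit:
move_arm(deltas=[0, 0, 0, 0, 0, 0, 1, 0, 0, 0, 0, 0, 0, 1, 0, 0, 0, 0, 0, 0, 1, 0, 0, 0, 0, 0, 0, 1, 0, 0, 0, 0, 0, 0, 1])

```text
time: 9.25
tool_pos: [0.5037, 0.3584, 0.0264]
ee_rot: [3.137, 0.896, -2.527]
wrist_force: [-4.3, -0.6, 5.1]
width: 0.0435
finger_force: 30.0
```

Run:
```python
from h import *
f=np.array([.4915,.3495]);A=tilt(.9,.62);B=tilt(.9)
plan([(np.r_[f,.036],A),(np.r_[f,.136],A),(cab(-.22,-.01,.15),B),(cab(-.22,-.01,.095),B)])
```

```text
9.25 [0.5037 0.3584 0.0264] [ 3.137  0.896 -2.527] [ 0.45 -0.06  2.2   0.88  0.17 -2.54] 0.043547896843807624
[-0.    -0.004 -0.003] [ 0.18 -0.02  0.12] tcp [0.504 0.358 0.024]
[-0.    -0.004 -0.003] [-7.62  0.01 -6.13] tcp [0.504 0.358 0.124]
[ 0.603 -0.005  0.477] [  0.43 -25.11 -18.53] tcp [0.529 0.068 0.138]
[ 0.603 -0.005  0.477] [  4.72 -25.12 -15.09] tcp [0.529 0.068 0.083]
```

Emit:
move_arm(deltas=[0, 0, 0, -2.6, 0, -2.1, 1, 0, 0, 0, -5.2, 0, -4.2, 1, 0, 0, 0, -7.8, 0, -6.2, 1, 0, 0, 0, -9.4, 0, -7.5, 1, 0, 0, 0, -9.4, 0, -7.5, 1])

```text
time: 9.75
tool_pos: [0.5058, 0.3585, 0.1506]
ee_rot: [3.141, 0.902, -2.525]
wrist_force: [-0.3, -0.1, -1.8]
width: 0.0431
finger_force: 30.0
```

Run:
```python
from h import *
B=tilt(.9)
plan([(cab(-.22,-.01,.16),B)])
```

```text
9.75 [0.5058 0.3585 0.1506] [ 3.141  0.902 -2.525] [ 0.45 -0.27  2.08  0.3   0.45 -1.95] 0.04314191779245407
[0.602 0.001 0.476] [  9.41 -25.04 -11.54] tcp [0.529 0.068 0.148]
```

Emit:
move_arm(deltas=[0.075, 0, 0.06, 1.2, -3.1, -1.4, 1, 0.15, 0, 0.12, 2.4, -6.3, -2.9, 1, 0.225, 0, 0.18, 3.5, -9.4, -4.3, 1, 0.3, 0, 0.24, 4.7, -12.5, -5.8, 1, 0.375, 0, 0.3, 5.9, -15.6, -7.2, 1, 0.45, 0, 0.36, 7.1, -18.8, -8.7, 1, 0.525, 0, 0.42, 8.2, -21.9, -10.1, 1, 0.602, 0, 0.476, 9.4, -25, -11.5, 1])

```text
time: 10.55
tool_pos: [0.5257, 0.0665, 0.1396]
ee_rot: [-3.134, 0.889, 2.993]
wrist_force: [-0.2, 1.0, -2.4]
width: 0.0435
finger_force: 30.0
```

Run:
```python
from h import *
B=tilt(.9)
plan([(cab(-.22,-.01,.16),B),(cab(-.2,-.01,.101),B),(cab(-.055,-.01,.101),B),(cab(-.055,-.01,.089),B)])
```

```text
10.55 [0.5257 0.0665 0.1396] [-3.134  0.889  2.993] [ 0.2  -0.46  2.22 -0.51  0.58 -0.91] 0.04351689680594329
[-0.005 -0.011  0.002] [-0.87  0.22 -0.3 ] tcp [0.529 0.068 0.148]
[-0.005 -0.011  0.002] [2.45 0.25 4.97] tcp [0.549 0.065 0.089]
[-0.005 -0.011  0.002] [-6.69  0.29 16.23] tcp [0.692 0.043 0.089]
[-0.005 -0.011  0.002] [-5.76  0.3  16.99] tcp [0.692 0.043 0.077]
```

Emit:
move_arm(deltas=[0, -0.01, 0, 0, 0.2, 1, 1, 0, -0.01, 0, 1, 0.2, 3, 1, 0, -0.01, 0, 2.1, 0.2, 4.7, 1, 0, -0.01, 0, 2.1, 0.2, 4.7, 1, 0, -0.01, 0, 2.1, 0.2, 4.7, 1])

```text
time: 11.05
tool_pos: [0.5496, 0.0662, 0.095]
ee_rot: [-3.134, 0.9, 2.997]
wrist_force: [-0.0, 0.6, -2.5]
width: 0.0434
finger_force: 30.0
```

Run:
```python
from h import *
B=tilt(.9)
plan([(cab(-.2,-.01,.105),B),(cab(-.055,-.01,.105),B),(cab(-.055,-.01,.09),B)])
```

```text
11.05 [0.5496 0.0662 0.095 ] [-3.134  0.9    2.997] [ 0.18 -0.32  2.24 -0.66  0.43 -0.75] 0.043444499909097406
[-0.002 -0.     0.004] [ 0.17 -0.11  0.07] tcp [0.549 0.065 0.093]
[-0.002 -0.     0.004] [-8.85 -0.12 11.43] tcp [0.692 0.043 0.093]
[-0.002 -0.     0.004] [-7.67 -0.11 12.36] tcp [0.692 0.043 0.078]
```

Emit:
move_arm(deltas=[0, 0, 0, -1.2, -0.1, 1.7, 1, 0, 0, 0, -2.5, -0.1, 3.3, 1, 0, 0, 0, -3.7, -0.1, 5, 1, 0, 0, 0, -5, -0.1, 6.6, 1, 0, 0, 0, -6.3, -0.1, 8.2, 1, 0, 0, 0, -7.6, -0.1, 9.8, 1, 0, 0, 0, -8.9, -0.1, 11.4, 1, 0, 0, 0, -8.9, -0.1, 11.4, 1])

```text
time: 11.85
tool_pos: [0.6964, 0.0437, 0.1001]
ee_rot: [-3.138, 0.908, 2.994]
wrist_force: [-0.0, 0.0, -2.2]
width: 0.0433
finger_force: 30.0
```

Run:
```python
from h import *
B=tilt(.9);print(robot.get_obs()['wrist_force'])
plan([(cab(-.055,-.01,.105),B),(cab(-.055,-.01,.09),B)])
s=robot.snapshot('side')
cv2.imwrite('pics/d3.png',cv2.resize(s['image'][150:370,180:400,::-1],None,fx=2.7,fy=2.7))
```

```text
[-0.0187313   0.04877078 -2.20096858]
11.85 [0.6964 0.0437 0.1001] [-3.138  0.908  2.994] [ 0.07  0.01  1.95 -0.57  0.33 -0.89] 0.04329036779248127
[-0.001  0.008  0.002] [ 0.79 -0.09  0.11] tcp [0.692 0.043 0.093]
[-0.001  0.008  0.002] [ 1.97 -0.09  1.03] tcp [0.692 0.043 0.078]
```

View pics/d3.png

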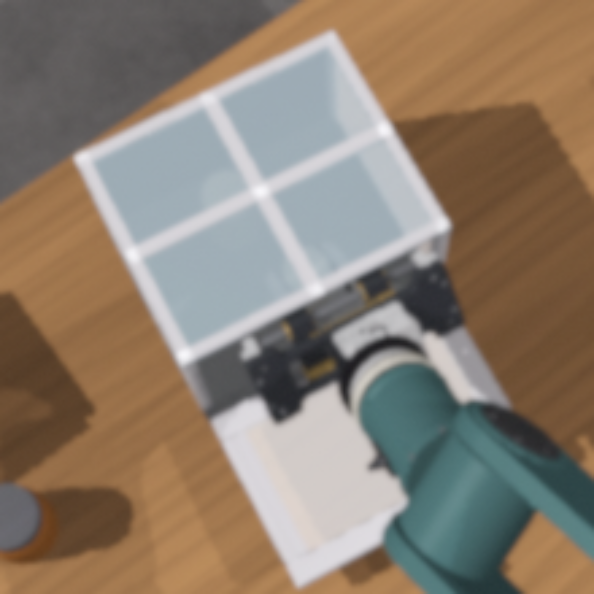

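The crop shows the gripper body inside the opening between the side walls, with the flask faintly visible under the roof near (300,265). No contact force shows, so I'll lower it.

Emit:
move_arm(deltas=[0, 0, 0, 0.5, 0, 0.3, 1, 0, 0, 0, 1, 0, 0.5, 1, 0, 0, 0, 1.4, 0, 0.7, 1, 0, 0, 0, 1.7, 0, 0.85, 1, 0, 0, 0, 1.7, 0, 0.85, 1, 0, 0, 0, 1.7, 0, 0.85, 1])

```text
time: 12.5
tool_pos: [0.6901, 0.0444, 0.0792]
ee_rot: [-3.137, 0.905, 2.995]
wrist_force: [-0.2, -0.9, -2.5]
width: 0.0433
finger_force: 30.0
```

Run:
```python
from h import *
B=tilt(.9);print(robot.get_obs()['wrist_force'])
plan([(cab(-.055,-.01,.09),B)])
```

```text
[-0.23784243 -0.90667302 -2.52007724]
12.5 [0.6901 0.0444 0.0792] [-3.137  0.905  2.995] [ 0.07  0.03  1.98 -0.65  0.29 -0.8 ] 0.043266383066164316
[-0.001  0.005  0.003] [-0.06 -0.07  0.25] tcp [0.692 0.043 0.078]
```

Emit:
move_arm(deltas=[0, 0, 0, 0.1, 0, 0.08, 1, 0, 0, 0, 0.2, 0, 0.16, 1, 0, 0, 0, 0.2, 0, 0.16, 1])

```text
time: 12.8
tool_pos: [0.6913, 0.0444, 0.0786]
ee_rot: [-3.138, 0.908, 2.995]
wrist_force: [-3.3, -0.9, 3.4]
width: 0.0435
finger_force: 30.0
```

Contact felt (z force went from −2.5 to +3.4 N). I'll release and retract along the tool axis.

Emit:
move_arm(deltas=[0, 0, 0, 0, 0, 0, -0.5, 0, 0, 0, 0, 0, 0, -0.5, 0, 0, 0, 0, 0, 0, -0.5, 0, 0, 0, 0, 0, 0, -0.5, 0, 0, 0, 0, 0, -2, -0.5, 0, 0, 0, 0, 0, -4.5, -0.5, 0, 0, 0, 0, 0, -8, -0.5, 0, 0, 0, 0, 0, -12, -0.5])

```text
time: 13.6
tool_pos: [0.5959, 0.0585, 0.1503]
ee_rot: [-3.136, 0.903, 2.995]
wrist_force: [-0.2, -0.4, 1.5]
width: 0.07
finger_force: 0.0
```

Run:
```python
from h import *
V=tilt(0)
g=rod(1.55)
plan([(cab(-.24,0,.3),V),(g+[0,0,.12],V),(g,V)])
```

```text
13.6 [0.5959 0.0585 0.1503] [-3.136  0.903  2.995] [ 0.13 -0.29  2.1  -0.48  0.5  -0.96] 0.06996357149738124
[-0.003  0.903  0.002] [ -3.94   0.91 -16.12] tcp [0.496 0.083 0.281]
[-0.003  0.903  0.002] [ 10.59   0.95 -13.56] tcp [0.427 0.094 0.151]
[-0.003  0.903  0.002] [20.01  1.   -6.13] tcp [0.427 0.094 0.031]
```

Emit:
move_arm(deltas=[0, 0, 0, -0.5, 0, -4, -0.5, 0, 0.05, 0, -1, 0.2, -8, -0.5, 0, 0.2, 0, -2, 0.4, -12, -0.5, 0, 0.34, 0, -3, 0.7, -15, -0.5, 0, 0.48, 0, -3.9, 0.9, -16, -0.5, 0, 0.62, 0, -3.9, 0.9, -16, -0.5, 0, 0.76, 0, -3.9, 0.9, -16, -0.5, 0, 0.903, 0, -3.9, 0.9, -16, -0.5])

```text
time: 14.4
tool_pos: [0.4985, 0.0832, 0.2822]
ee_rot: [-3.14, 0.0, 2.992]
wrist_force: [0.2, -0.6, -0.0]
width: 0.0704
finger_force: 0.0
```

Run:
```python
from h import *
V=tilt(0);g=rod(1.55)
plan([(g+[0,0,.12],V),(g,V)])
s=robot.snapshot('side')
cv2.imwrite('pics/d4.png',cv2.resize(s['image'][150:370,180:400,::-1],None,fx=2.7,fy=2.7))
```

```text
14.4 [0.4985 0.0832 0.2822] [-3.14   0.     2.992] [ 0.05 -0.01  1.33 -0.    1.83 -1.37] 0.07040094641660692
[-0.002  0.     0.001] [7.210e+00 1.000e-02 1.311e+01] tcp [0.427 0.094 0.151]
[-0.002  0.     0.001] [ 7.21  0.03 25.11] tcp [0.427 0.094 0.031]
```

View pics/d4.png

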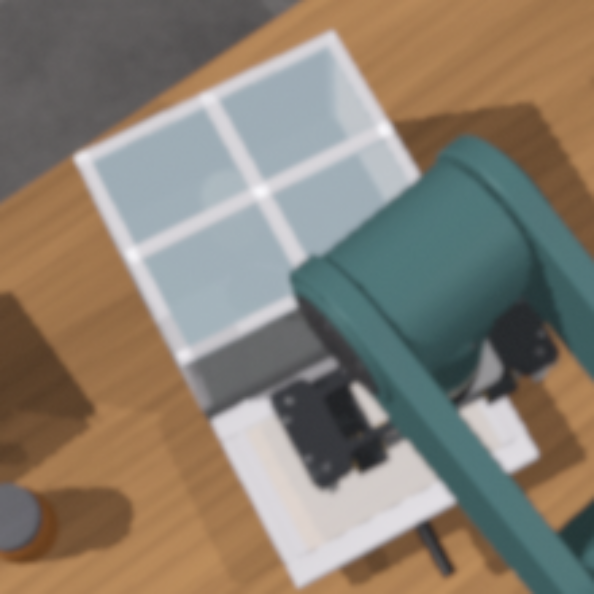

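The crop shows the drying flask unmoved at (225,190) under the roof and the door down with its rod at (435,548). The arm hides the small flask. I'll regrip the rod.

Emit:
move_arm(deltas=[0, 0, 0, 2.4, 0, 4.4, -0.5, 0, 0, 0, 4.8, 0, 8.8, -0.5, 0, 0, 0, 7.2, 0, 13, -0.5, 0, 0, 0, 7.2, 0, 17, -0.5, 0, 0, 0, 7.2, 0, 21, -0.5, 0, 0, 0, 7.2, 0, 25, -0.5, 0, 0, 0, 7.2, 0, 25, 1, 0, 0, 0, 7.2, 0, 25, 1])

```text
time: 15.25
tool_pos: [0.4267, 0.0931, 0.0305]
ee_rot: [-3.138, 0.002, 2.992]
wrist_force: [0.9, -0.4, -0.1]
width: 0.0577
finger_force: 0.0
```

Emit:
move_arm(deltas=[0, 0, 0, 0, 0, 0, 1, 0, 0, 0, 0, 0, 0, 1, 0, 0, 0, 0, 0, 0, 1, 0, 0, 0, 0, 0, 0, 1, 0, 0, 0, 0, 0, 0, 1, 0, 0, 0, 0, 0, 0, 1, 0, 0, 0, 0, 0, 0, 1])

```text
time: 15.95
tool_pos: [0.4281, 0.0965, 0.0308]
ee_rot: [3.137, 0.004, 2.991]
wrist_force: [1.8, 8.6, -1.1]
width: 0.0129
finger_force: 30.0
```

Run:
```python
from h import *
V=tilt(0)
plan([(rod(t),V) for t in np.arange(1.55,.95,-.075)])
s=robot.snapshot('top')
cv2.imwrite('pics/d5.png',cv2.resize(s['image'][140:310,210:370,::-1],None,fx=3.5,fy=3.5,interpolation=cv2.INTER_CUBIC))
```

```text
15.95 [0.4281 0.0965 0.0308] [3.137 0.004 2.991] [ 0.09 -0.06  1.88  0.    1.32 -1.33] 0.01289910847400223
[0.005 0.004 0.   ] [ 0.05 -0.28 -0.03] tcp [0.427 0.094 0.031]
[0.005 0.004 0.   ] [-0.09 -0.27 -1.51] tcp [0.428 0.094 0.046]
[0.005 0.004 0.   ] [-0.33 -0.26 -2.98] tcp [0.431 0.093 0.061]
[0.005 0.004 0.   ] [-0.69 -0.26 -4.42] tcp [0.434 0.093 0.075]
[0.005 0.004 0.   ] [-1.15 -0.25 -5.83] tcp [0.439 0.092 0.089]
[0.005 0.004 0.   ] [-1.72 -0.25 -7.2 ] tcp [0.444 0.091 0.103]
[0.005 0.004 0.   ] [-2.39 -0.24 -8.53] tcp [0.451 0.09  0.116]
[0.005 0.004 0.   ] [-3.16 -0.23 -9.8 ] tcp [0.459 0.089 0.129]
[0.005 0.004 0.   ] [ -4.02  -0.23 -11.01] tcp [0.467 0.088 0.141]
```

View pics/d5.png

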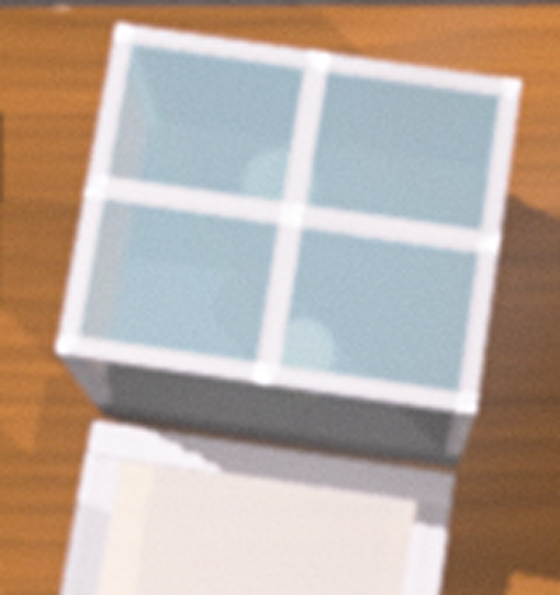

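The crop shows the small flask's round top at (305,345), standing inside behind the roof's front edge, and the drying flask at (270,180). I'll push the door up along the arc.

Emit:
move_arm(deltas=[0, 0, 0, -0.1, 0, -1.5, 1, 0, 0, 0, -0.35, 0, -3, 1, 0, 0, 0, -0.7, 0, -4.4, 1, 0, 0, 0, -1.2, 0, -5.8, 1, 0, 0, 0, -1.75, 0, -7.2, 1, 0, 0, 0, -2.4, 0, -8.5, 1, 0, 0, 0, -3.2, 0, -9.8, 1, 0, 0, 0, -4.05, 0, -11, 1])

```text
time: 16.8
tool_pos: [0.4663, 0.0906, 0.1391]
ee_rot: [3.138, -0.001, 2.993]
wrist_force: [3.3, 8.0, -7.2]
width: 0.0135
finger_force: 30.0
```

Run:
```python
from h import *
V=tilt(0);print(at_z(robot.snapshot('top'),[[297.1,238.6]],.104)[0]-cab(0,0,0),CX,CY)
plan([(rod(t),V) for t in .95-.075*np.arange(9)])
```

```text
[-0.05519527 -0.00532232  0.104     ] [ 0.98862115 -0.15042683] [0.15042683 0.98862115]
16.85 [0.4683 0.0903 0.1414] [3.138e+00 2.000e-03 2.993e+00] [ 0.07 -0.06  1.64  0.    1.55 -1.35] 0.01277882101613341
[0.003 0.002 0.002] [ 0.09 -0.27  0.03] tcp [0.467 0.088 0.141]
[0.003 0.002 0.002] [-0.86 -0.27 -1.12] tcp [0.476 0.086 0.153]
[0.003 0.002 0.002] [-1.89 -0.26 -2.19] tcp [0.486 0.085 0.163]
[0.003 0.002 0.002] [-3.   -0.26 -3.18] tcp [0.497 0.083 0.173]
[0.003 0.002 0.002] [-4.17 -0.26 -4.08] tcp [0.509 0.081 0.182]
[0.003 0.002 0.002] [-5.42 -0.26 -4.89] tcp [0.521 0.079 0.19 ]
[0.003 0.002 0.002] [-6.72 -0.26 -5.61] tcp [0.534 0.078 0.198]
[0.003 0.002 0.002] [-8.07 -0.26 -6.23] tcp [0.547 0.076 0.204]
[0.003 0.002 0.002] [-9.46 -0.26 -6.75] tcp [0.561 0.073 0.209]
```

Flask is at cabinet (−54, −14) mm, as planned. I'll continue.

Emit:
move_arm(deltas=[0, 0, 0, -0.9, -0.1, -1.1, 1, 0, 0, 0, -1.9, -0.2, -2.2, 1, 0, 0, 0, -3, -0.2, -3.2, 1, 0, 0, 0, -4.2, -0.2, -4.1, 1, 0, 0, 0, -5.4, -0.2, -4.9, 1, 0, 0, 0, -6.7, -0.2, -5.6, 1, 0, 0, 0, -8.1, -0.2, -6.2, 1, 0, 0, 0, -9.5, -0.2, -6.75, 1])

```text
time: 17.65
tool_pos: [0.5588, 0.0763, 0.2064]
ee_rot: [3.137, -0.005, 2.995]
wrist_force: [-1.4, 11.2, -3.4]
width: 0.0135
finger_force: 30.0
```

Run:
```python
from h import *
V=tilt(0);print(robot.get_obs()['wrist_force'])
plan([(rod(t),V) for t in .35-.07*np.arange(6)])
```

```text
[-1.41369333 11.18298984 -3.41897766]
17.65 [0.5588 0.0763 0.2064] [ 3.137 -0.005  2.995] [ 0.03  0.12  1.33  0.01  1.69 -1.39] 0.01351148520549008
[ 0.005 -0.005  0.005] [-0.28 -0.24 -0.27] tcp [0.561 0.073 0.209]
[ 0.005 -0.005  0.005] [-1.61 -0.25 -0.66] tcp [0.574 0.071 0.213]
[ 0.005 -0.005  0.005] [-2.96 -0.25 -0.97] tcp [0.588 0.069 0.216]
[ 0.005 -0.005  0.005] [-4.33 -0.26 -1.17] tcp [0.601 0.067 0.218]
[ 0.005 -0.005  0.005] [-5.71 -0.26 -1.29] tcp [0.615 0.065 0.219]
[ 0.005 -0.005  0.005] [-7.1  -0.27 -1.3 ] tcp [0.629 0.063 0.219]
```

Emit:
move_arm(deltas=[0, 0, 0, -0.7, 0.2, -0.2, 1, 0, 0, 0, -1.35, 0.3, -0.4, 1, 0, 0, 0, -2, 0.3, -0.55, 1, 0, 0, 0, -2.7, 0.3, -0.7, 1, 0, 0, 0, -3.8, 0.3, -0.88, 1, 0, 0, 0, -4.8, 0.3, -0.98, 1, 0, 0, 0, -5.8, 0.3, -1.03, 1, 0, 0, 0, -6.5, 0.3, -1.03, 1])

```text
time: 18.45
tool_pos: [0.6248, 0.0661, 0.218]
ee_rot: [-3.141, -0.0, 2.992]
wrist_force: [-1.6, 3.7, -1.7]
width: 0.0078
finger_force: 24.9
```

Run:
```python
from h import *
V=tilt(0);print(robot.get_obs()['wrist_force'])
plan([(rod(t),V) for t in (.05,0)])
```

```text
[-1.61052529  3.73412928 -1.65570018]
18.45 [0.6248 0.0661 0.218 ] [-3.141 -0.     2.992] [ 0.02  0.26  1.14 -0.    1.74 -1.41] 0.007799278047765451
[-0.001 -0.     0.002] [ 0.56 -0.23 -0.11] tcp [0.619 0.065 0.219]
[-0.001 -0.     0.002] [-0.43 -0.23 -0.1 ] tcp [0.629 0.063 0.219]
```

The width fell to 8 mm, so the rod is slipping out of the pads. I'll open, rise and measure the door.

Emit:
move_arm(deltas=[0, 0, 0, 0, 0, 0, 0, 0, 0, 0, 0, 0, 0, 0, 0, 0, 0, 0, 0, 0, 0, 0, 0, 0, 0, 0, 0, 0, 0, 0, 0, 0, 0, -4, 0, 0, 0, 0, 0, 0, -8, 0, 0, 0, 0, 5, 0, -10, 0, 0, 0, 0, 10, 0, -10, 0])

```text
time: 19.25
tool_pos: [0.5307, 0.0792, 0.3207]
ee_rot: [-3.139, 0.007, 2.99]
wrist_force: [0.7, 0.2, 1.6]
width: 0.0469
finger_force: 0.0
```

Emit:
move_arm(deltas=[0, 0, 0, 4, 4, 0, 1, 0, 0, 0, 8, 8, 0, 1, 0, 0, 0, 12, 11, 0, 1, 0, 0, 0, 14, 14, 0, 1, 0, 0, 0, 14, 17, 0, 1, 0, 0, 0, 14, 20, 0, 1])

```text
time: 19.85
tool_pos: [0.4201, 0.2995, 0.3184]
ee_rot: [-3.14, 0.005, 2.993]
wrist_force: [-0.7, -0.2, 0.5]
width: 0.0023
finger_force: 0.0
```

Run:
```python
from h import *
a=robot.snapshot('top');b=robot.snapshot('side')
import pickle;pickle.dump((a,b),open('e.pkl','wb'))
A=cv2.resize(a['image'][220:290,210:370],None,fx=4.8,fy=4.8,interpolation=cv2.INTER_CUBIC)
B=cv2.resize(b['image'][220:310,230:390],None,fx=2.6*1.2,fy=2.6*1.2,interpolation=cv2.INTER_CUBIC)
im=np.zeros((600,768,3),np.uint8);im[:A.shape[0]]=A;h=min(600-A.shape[0],B.shape[0]);im[A.shape[0]:A.shape[0]+h,:B.shape[1]]=B[:h]
cv2.imwrite('pics/e.png',im[:,:,::-1]);print(A.shape,B.shape)
for s in(a,b):  # points with height over .207 near door
    v,u=np.mgrid[150:330,200:400];px=np.c_[u.ravel(),v.ravel()]
    P=at_depth(s,px);m=(s['depth'][px[:,1],px[:,0]]>0)
    d=P[:,:2]-C;x=d@CX;y=d@CY
    k=m&(P[:,2]>.19)&(P[:,2]<.27)&(x<-.085)&(x>-.25)&(abs(y)<.12)
    for lo,hi in((.19,.215),(.225,.27)):
        q=k&(P[:,2]>lo)&(P[:,2]<hi);print(q.sum(),np.median(x[q]) if q.any() else 0,np.percentile(x[q],[5,95]) if q.any() else 0,np.median(y[q]) if q.any() else 0,P[q,2].max() if q.any() else 0)
```

```text
(336, 768, 3) (281, 499, 3)
1686 -0.09922324091600095 [-0.1266955  -0.08643413] -0.0027059017213639795 0.2147560754950395
53 -0.12706997539571105 [-0.13216903 -0.12099237] -0.00043596813947821794 0.259786117151418
1529 -0.09998556593009938 [-0.1272578  -0.08655381] 0.005942024503561932 0.21325494223757224
55 -0.12837971005499904 [-0.13252843 -0.12221528] 0.003615363765523101 0.2611770210493787
```

View pics/e.png

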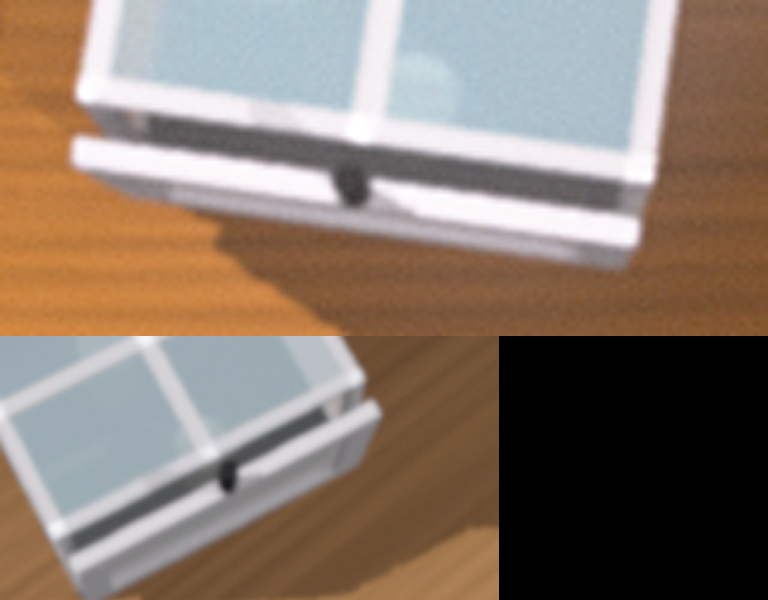

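The door is still about 0.1 rad open: the rod sits at x = −127 mm, and in the top crop it shows at (350,185). The flask stands at (420,85). I'll push the outer face with closed fingers.

Run:
```python
from h import *
V=tilt(0);u=np.r_[0,0,.019]
plan([(cab(-.18,.035,.18)+u,V),(cab(-.12,.035,.18)+u,V)])
```

```text
19.95 [0.4206 0.3007 0.3166] [-3.139e+00  2.000e-03  2.995e+00] [ 0.51  0.02  1.22 -0.    1.9  -0.91] 8.887424051499607e-05
[-0.003  0.002  0.005] [-16.64 -16.9   13.73] tcp [0.561 0.109 0.18 ]
[-0.003  0.002  0.005] [-22.64 -16.93  13.74] tcp [0.62 0.1  0.18]
```

Emit:
move_arm(deltas=[0, 0, 0, -3, -3.5, 0, 1, 0, 0, 0, -6, -7, 2, 1, 0, 0, 0, -9, -10.5, 5, 1, 0, 0, 0, -12, -14, 8, 1, 0, 0, 0, -15, -16.9, 11, 1, 0, 0, 0, -16.6, -16.9, 13.7, 1, 0, 0, 0, -16.6, -16.9, 13.7, 1])

```text
time: 20.65
tool_pos: [0.5586, 0.1022, 0.1748]
ee_rot: [-3.135, -0.008, 2.986]
wrist_force: [0.2, -0.2, -0.2]
width: 0.0006
finger_force: 0.0
```

Emit:
move_arm(deltas=[0, 0, 0, -1.2, 0, 0, 1, 0, 0, 0, -2.4, 0, 0, 1, 0, 0, 0, -3.4, 0, 0, 1, 0, 0, 0, -4.2, 0, 0, 1, 0, 0, 0, -4.9, 0, 0, 1, 0, 0, 0, -5.5, 0, 0, 1, 0, 0, 0, -5.8, 0, 0, 1])

```text
time: 21.35
tool_pos: [0.6178, 0.0974, 0.1814]
ee_rot: [-3.139, 0.002, 2.992]
wrist_force: [-2.8, 1.1, 2.5]
width: 0.0006
finger_force: 1.2
```

Emit:
move_arm(deltas=[0, 0, 0, -0.2, 0, 0, 1, 0, 0, 0, -0.4, 0, 0, 1, 0, 0, 0, -0.6, 0, 0, 1, 0, 0, 0, -0.6, 0, 0, 1])

```text
time: 21.75
tool_pos: [0.619, 0.0971, 0.1814]
ee_rot: [-3.138, -0.008, 2.992]
wrist_force: [-13.2, 2.0, 6.8]
width: 0.0005
finger_force: 6.8
```

```bash
cat > door.py <<'E'
from h import *
for n in('top','side'):
    s=robot.snapshot(n);v,u=np.mgrid[150:330,200:400];px=np.c_[u.ravel(),v.ravel()]
    P=at_depth(s,px);d=P[:,:2]-C;x=d@CX;y=d@CY
    q=(s['depth'][px[:,1],px[:,0]]>0)&(P[:,2]>.225)&(P[:,2]<.27)&(abs(x+.12)<.04)&(abs(y)<.012)
    print(n,q.sum(),np.median(x[q]),np.percentile(x[q],[5,95]),P[q,2].max())
E
python3 door.py
```

```text
return _methods._mean(a, axis=axis, dtype=dtype,
  ret = ret.dtype.type(ret / rcount)
Traceback (most recent call last):
  File "door.py", line 6, in <module>
    print(n,q.sum(),np.median(x[q]),np.percentile(x[q],[5,95]),P[q,2].max())
                                    ~~~~~~~~~~~~~^^^^^^^^^^^^^
IndexError: index -1 is out of bounds for axis 0 with size 0
```

Emit:
move_arm(deltas=[0, 0, 0, -0.2, 0, 0, 1, 0, 0, 0, -0.4, 0, 0, 1, 0, 0, 0, -0.4, 0, 0, 1])

```text
time: 22.1
tool_pos: [0.619, 0.0971, 0.1814]
ee_rot: [-3.137, -0.017, 2.993]
wrist_force: [-22.5, 3.3, 9.8]
width: 0.0007
finger_force: 11.9
```

Emit:
move_arm(deltas=[0, 0, 0, 2, 0, 0, 1, 0, 0, 0, 6, 0, 0, 1, 0, 0, 0, 10, 3, -3, 1, 0, 0, 0, 14, 7, -7, 1, 0, 0, 0, 17, 11, -10, 1, 0, 0, 0, 19, 15, -12, 1, 0, 0, 0, 19, 18, -12, 1, 0, 0, 0, 19, 18, -12, 1])

```text
time: 22.9
tool_pos: [0.4659, 0.3066, 0.3024]
ee_rot: [3.14, 0.006, 2.997]
wrist_force: [0.7, 0.2, 0.5]
width: 0.0
finger_force: 0.0
```

```bash
python3 door.py
python3 - <<'E'
from h import *
s=robot.snapshot('top');a=s['image'][220:290,210:370]
import pickle;o=robot.get_obs();print(o['time'],o['tool_pos'],o['wrist_force'])
print(at_z(s,[[297.1,238.6]],.104))
g=cv2.cvtColor(a,cv2.COLOR_RGB2HSV)[:,:,2]; i=lambda c,r:(c-210,r-220)
print(a[10:26:2,80:96:2].mean(2).astype(int))
E
```

```text
top 64 -0.10874979483430691 [-0.11256845 -0.10096092] 0.25924778540793714
side 60 -0.109272260730579 [-0.11337161 -0.10172642] 0.2604082459224357
23.05 [0.46656286 0.30222763 0.29944382] [-0.23939621 -0.19959013 -0.29178348]
[[0.67830473 0.04187768 0.104     ]]
[[242 212 191 198 196 190 190 192]
 [240 208 204 204 203 201 195 192]
 [237 212 207 206 206 204 199 194]
 [236 209 206 206 207 206 205 198]
 [232 207 206 205 208 207 207 202]
 [228 206 206 207 206 206 207 205]
 [222 206 206 208 206 204 206 202]
 [229 218 215 211 209 208 204 196]]
```

Shut: the rod is at x = −109 mm against −106 nominal, and the door didn't move under a 22 N push. The arm is clear.

```bash
python3 -c "
from bench import robot
print(robot.close_job())"
```

```text
the job is handed in; nothing more can be done
None
```

I handed the job in at about 23 s with the small flask upright inside the cabinet and the door pushed shut against its stop; the hand-in returned no verdict. The drying flask showed no movement in the pictures, and I made no contact with the tall flask but did not re-measure it.

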